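# Level the rocking inspection stage

## Robot

A 6-joint arm with a two-finger parallel gripper is mounted at the origin on the work surface. World frame = base frame: x ahead of the robot, y to its left, z up, the work surface at z = 0. Lengths are in m, angles in rad, forces in N, time in s.
With the tool pointing down it reaches from about 0.225 to 0.875 m from the base axis. Payload 3.4 kg.
Tool frame: the origin (TCP) lies at the very end of the fingers, on their centre line; the grasp point (between the pads) lies 19 mm behind it; z points along the fingers, y is the line along which they close (so a half turn about z gives the same grasp; the last joint's range is limited). The gripper opens to 85 mm and grips with 20 to 120 N. Pads are 22 mm wide; open, the fingers measure 114 mm over their backs; the gripper's body (76 mm by 85 mm) begins 54 mm behind the grasp point. The pads swing forward as they close: fully open they stand 13 mm farther back than shut.
Start: joints at [-1.353, 0.276, 1.505, -0, 1.361, -0.121], TCP at [0.191, -0.542, 0.231] pointing down, gripper open.
Joint ranges: [-2.89, 2.89], [-0.75, 2.08], [0.22, 2.7], [-1.18, 4.32], [0.11, 2.71], [-2.7, 2.7]. Speed limits (rad/s): [2.57, 2.57, 3.14, 3.14, 3.14, 3.14].

## Interface

Orientations are given as a unit quaternion [w, x, y, z].
In Python, from rig import readout, vision, manip gives the robot as it stands.
- The arm moves only by the shell command python3 -m handwheel 'ROWS' [FORCE]. ROWS is JSON, a list of rows, each a list of 3 entries, a list of its own where there are three numbers: the shift along the tool's x, y, z in mm, then the turn, a rotation vector about the tool's x, y, z in units of 6 degrees (1.0 is 6 degrees), then the closure, from -1 (fully open) to 1 (shut), so that 0 is half open. A call has 1 to 20 rows; each row shifts and turns the commanded pose from where the row before left it, along the tool's axes as they then stand; what a row does not reach is not made up. A row lasts 1/8 s, in which the tool goes at most 62.5 mm and 10.7 degrees, less where a joint would pass 70% of its speed; a pose out of reach is approached as far as the arm can. A call is refused whole if a number of a shift passes 62.5 or a number of a turn 1, either way. A call with a gripper value outside its range is refused whole. The fingers move at their own pace and stop on an object; FORCE is the grip in N (left out, the last holds). Time passes only in rows, so rows that do not move let the fingers close. It gives the time, the measured TCP pose, the force, the opening and the grip force at its end, in the units of the state.
- readout.get_state(): the state, without advancing time (a new reading comes with each control period).
- vision.get_image(name): name is "scene" or "top" or "wrist"; returns the picture (400x640x3 uint8, blue, green, red); there is no depth.
- vision.camera_params(name): a dict with "intrinsics" (3x3 intrinsics, pixels), "dist" ([k1, k2, p1, p2, k3] as OpenCV has them; the pictures are not rectified), "rvec" (rotation vector, rad) and "tvec" (3), from world to camera coordinates, as OpenCV has them; the wrist camera has in their place "hand_eye" (4x4, takes a point from camera to tool coordinates, whose origin is the TCP and whose axes are the flange's). Camera axes: x right, y down, z forward; pixel columns grow to the right and rows downward; lengths in m; the calibration is good to about 2 mm. A picture is of the moment at which its call begins: read the wrist's pose just before it. camera_params takes no time and is no camera call.
- manip.sign_off(): hands the job in; it is judged then, once.
The state is a dict: "clock": time; "qpos": joint angles; "qd": joint speeds; "effort": joint torques, N m; "position": TCP position; "ee_rot": TCP orientation; "contact_force": force on the tool from outside, world axes, zero at the start; "moment": the same for the moment, N m; "width": finger opening in m; "gripper_force": force on a finger pad.
Only numpy, scipy, OpenCV 4.12 (cv2) and the standard library are available. Lean on these libraries where they do the work, as an engineer would, in place of code of your own. Each camera call takes 0.05 s, during which the arm holds its last target. There are 200 camera calls.

## Task

The white inspection stage on the repair bench rocks on its feet because one of its four corner levelling screws has been backed off: the one whose bar-shaped head stands askew. Turn that screw clockwise (seen from above) until its bar lies parallel to the stage's long edges like the other three, so that all four feet carry the stage and it sits level, then let go. Do not push the stage away from its place.

Things in the scene. Friction and masses are not known exactly. Their poses are not given: they have to be found in the camera images.
- stage: White plate 210 x 170 x 22 mm, 2.5 kg, loose, on four rubber feet; a flat grey socket ring at its +x end. Origin: under its centre at foot level; x along the long edges, z up; top face at 44 mm. Steel bar-headed screws stand at the corners, x +-85, y +-65 mm; the one at +x, +y is backed off. The others, with dark lock nuts, are fixed. Any yaw; at first it leans 1 to 2 degrees.
- screw (a joint): Turn of the backed-off screw, rad, growing clockwise from above, -1.6 to 0.9. 0: bar along the stage's x, foot as long as the others. At v the bar stands v clockwise of that. Starts at -1.35 to -0.75. Each rad clockwise puts its foot 2.5 mm down, lifting that corner and its bar as much; past 0 the stage rocks the other way. Needs about 0.1 N m; stays where left.
- screw_grip (a point): Point on the backed-off screw's axis at the height to grip, 72 mm above the stage's origin. Fixed in the stage, with the stage's axes: it does not turn with the screw. The head: an upright bar 36 mm long, 12 mm wide, 54 to 84 mm above the origin, on a collar 24 mm across and 10 mm high that stands on the plate.
- far_foot: Springy rubber foot, 22 mm across, under the stage's opposite corner (-x, -y), pressed in by up to 1 mm under load. Origin: its lowest point. It hangs 0.5 to 2.5 mm in the air until the screw is nearly set, then stands on the table and carries its share, about 5 N when the screw is at 0.

How it is judged:
At the end, for the whole second after the job is handed in: The screw's bar is parallel to the stage's long edges within 0.25 rad (14 degrees), the far foot carries at least 1 N, the stage is level within 0.01 rad, at rest, and within 30 mm of where it stood at the start (value of joint screw between -0.25 and 0.25 rad and contact force between far_foot and anything else above 1 N and angle between stage's own z axis and vertical below 0.01 rad and distance of stage from where it was at the start of the episode below 0.03 m and linear speed of stage below 0.01 m/s); the robot touches nothing.
It fails at once if the stage is pushed more than 40 mm from its place (distance of stage from where it was at the start of the episode above 0.04 m).
It fails at once if the stage is tipped by more than 8 degrees (angle between stage's own z axis and vertical above 0.14 rad).
It also fails if it takes over 29 s, if anything falls off the work surface, if the arm or the gripper's body presses on something with over 40 N, if the wrist force passes 120 N, or if a joint passes its speed limit or range.

## Working session

There is one attempt and no reset: what is moved stays moved. The work goes in short steps, Python scripts to look and compute and a shell command to move; the robot and the scene stay as the last step left them, time stands still between calls to the robot, and variables do not carry over. Pictures are saved under pics/ and viewed, at most 10 in all, crops included, and the job is handed in when it is done.

```bash
mkdir -p pics; python3 - <<'E'
from rig import readout, vision
import cv2
s=readout.get_state();print({k:s[k] for k in('clock','position','ee_rot','width')})
for n in('top','scene'):
    cv2.imwrite(f'pics/{n}0.png',vision.get_image(n)); print(n,vision.camera_params(n))
print(vision.camera_params('wrist'))
E
```

```text
{'clock': 0.0, 'position': array([ 0.19098301, -0.54178314,  0.23045821]), 'ee_rot': array([-9.06690750e-04,  9.85686764e-01,  1.68584639e-01, -3.54794215e-05]), 'width': 0.08529913796805226}
top {'intrinsics': array([[365.04004609,   0.        , 320.73645406],
       [  0.        , 365.04004609, 190.45710393],
       [  0.        ,   0.        ,   1.        ]]), 'dist': array([-0.05631145,  0.        ,  0.        ,  0.        ,  0.        ]), 'rvec': array([ 2.21087435, -1.98014615,  0.22470786]), 'tvec': array([-0.01760807,  0.59584574,  0.60565657])}
scene {'intrinsics': array([[461.87093592,   0.        , 312.17085089],
       [  0.        , 461.87093592, 194.31985884],
       [  0.        ,   0.        ,   1.        ]]), 'dist': array([0.01495213, 0.        , 0.        , 0.        , 0.        ]), 'rvec': array([ 1.64231337,  1.90910527, -0.78861026]), 'tvec': array([ 0.04165207, -0.36239783,  1.27393586])}
{'intrinsics': array([[359.21701682,   0.        , 318.92099324],
       [  0.        , 359.21701682, 196.94300923],
       [  0.        ,   0.        ,   1.        ]]), 'dist': array([-0.02124271,  0.        ,  0.        ,  0.        ,  0.        ]), 'hand_eye': array([[ 1.91928018e-04, -9.55560329e-01, -2.94795557e-01,
         7.51040552e-02],
       [ 9.99999945e-01,  2.62620981e-04, -2.00213953e-04,
         7.12966346e-04],
       [ 2.68736009e-04, -2.94795502e-01,  9.55560328e-01,
        -1.41891381e-01],
       [ 0.00000000e+00,  0.00000000e+00,  0.00000000e+00,
         1.00000000e+00]])}
```

View pics/top0.png

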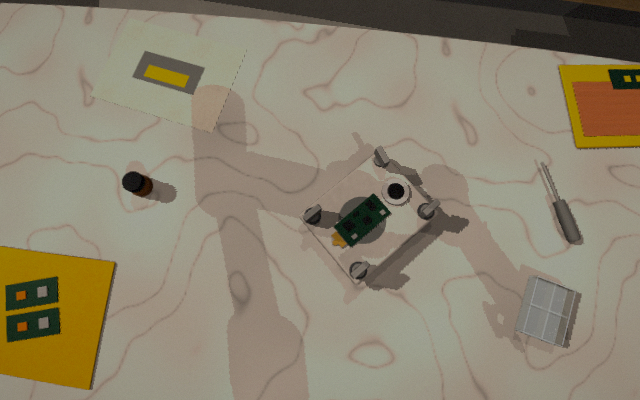

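The top view shows the stage centred near (371,215). The ring at (396,191) marks the +x end, so the backed-off screw should be the head at (381,157). I'll enlarge that area and compute rough positions.

```bash
cat > h.py <<'E'
import numpy as np, cv2
from scipy.spatial.transform import Rotation as R
from rig import readout, vision
def q(s): w,x,y,z=s['ee_rot']; return R.from_quat([x,y,z,w]).as_matrix()
def cam(n,s=None):
    p=vision.camera_params(n)
    if n=='wrist':
        H=p['hand_eye']; T=np.eye(4);T[:3,:3]=q(s);T[:3,3]=s['position'];T=T@H
        return p,T[:3,:3],T[:3,3]
    Rm=cv2.Rodrigues(p['rvec'])[0]; return p,Rm.T,-Rm.T@p['tvec']
def ray(n,uv,z,s=None):
    p,Rw,c=cam(n,s)
    u=cv2.undistortPoints(np.array(uv,float).reshape(-1,1,2),p['intrinsics'],p['dist'])[:,0]
    d=np.c_[u,np.ones(len(u))]@Rw.T
    return c+d*((z-c[2])/d[:,2])[:,None]
E
python3 - <<'E'
from h import *
im=cv2.imread('pics/top0.png')[135:295,290:450]
cv2.imwrite('pics/c1.png',cv2.resize(im,(600,600),interpolation=cv2.INTER_CUBIC))
P=ray('top',[(381,157),(428,210),(313,215),(359,270)],0.08)
print(P.round(3)); print(cam('top')[2])
print([np.linalg.norm(P[0]-P[i]).round(3) for i in(1,2,3)])
E
```

```text
[[ 0.667 -0.056  0.08 ]
 [ 0.577 -0.148  0.08 ]
 [ 0.545  0.056  0.08 ]
 [ 0.459 -0.033  0.08 ]]
[0.44571155 0.03289309 0.7227872 ]
[np.float64(0.128), np.float64(0.166), np.float64(0.209)]
```

View pics/c1.png

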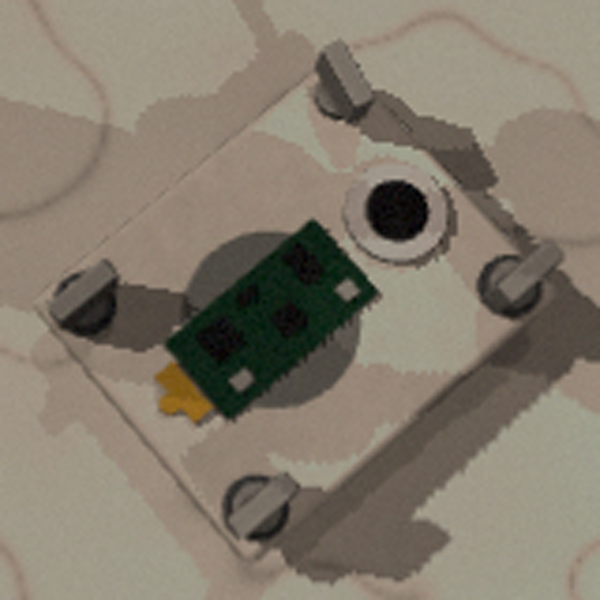

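Measured spacings are 128, 166 and 209 mm against the true 130, 170 and 214, so the positions hold. The askew screw is at about (0.667,-0.056), with its bar running from (378,147) to (386,162) in the top picture. Next I move above it, keeping the orientation.

```bash
python3 -m handwheel '[[[43.6,-21.4,2],[0,0,0],-1],[[43.6,-21.4,2],[0,0,0],-1],[[43.6,-21.4,2],[0,0,0],-1],[[43.6,-21.4,2],[0,0,0],-1],[[43.6,-21.4,2],[0,0,0],-1],[[43.6,-21.4,2],[0,0,0],-1],[[43.6,-21.4,2],[0,0,0],-1],[[43.6,-21.4,2],[0,0,0],-1],[[43.6,-21.4,2],[0,0,0],-1],[[43.6,-21.4,2],[0,0,0],-1],[[43.6,-21.4,2],[0,0,0],-1],[[43.6,-21.4,2],[0,0,0],-1],[[43.6,-21.4,2],[0,0,0],-1],[[43.6,-21.4,2],[0,0,0],-1],[[0,0,0],[0,0,0],-1],[[0,0,0],[0,0,0],-1]]' 30
python3 - <<'E'
from h import *
s=readout.get_state(); im=vision.get_image('wrist'); cv2.imwrite('pics/w1.png',im)
np.savez('w1.npz',**{k:s[k] for k in('position','ee_rot')}); print(s['position'],s['qpos'])
p=ray('top',[(377.7,147.3),(386.5,161.7)],.085);d=p[1]-p[0];print(p,np.degrees(np.arctan2(d[1],d[0])),np.linalg.norm(d))
E
```

```text
clock: 2.1
position: [0.6666, -0.057, 0.2025]
ee_rot: [0.0, 0.986, 0.169, -0.001]
contact_force: [-0.0, -0.9, -0.0]
width: 0.0857
gripper_force: 0.0
[ 0.66658173 -0.05700036  0.20253702] [-1.88796966e-01  4.33982019e-01  1.33241042e+00 -7.97346837e-04
  1.37705919e+00  1.04283727e+00]
[[ 0.68287542 -0.04807803  0.085     ]
 [ 0.65695012 -0.06616869  0.085     ]] -145.09268427355155 0.03161317709841643
```

View pics/w1.png

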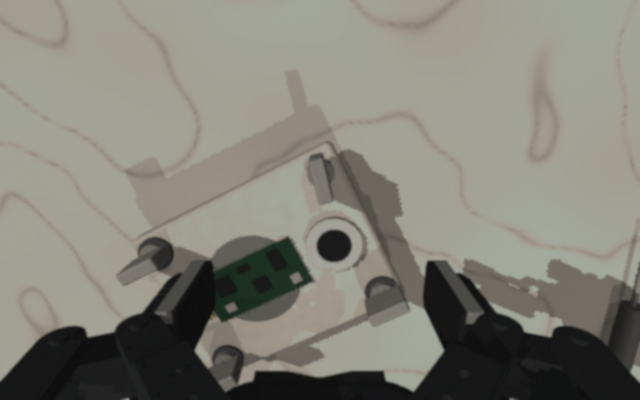

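The wrist view shows the bar head at about (320,178), with the ring at (333,243). I'll take an enlarged crop to read its top face and the plate's edge.

```bash
python3 - <<'E'
from h import *
im=cv2.imread('pics/w1.png')[130:230,270:370]
cv2.imwrite('pics/c2.png',cv2.resize(im,(600,600),interpolation=cv2.INTER_CUBIC))
E
```

```text
(no output)
```

View pics/c2.png

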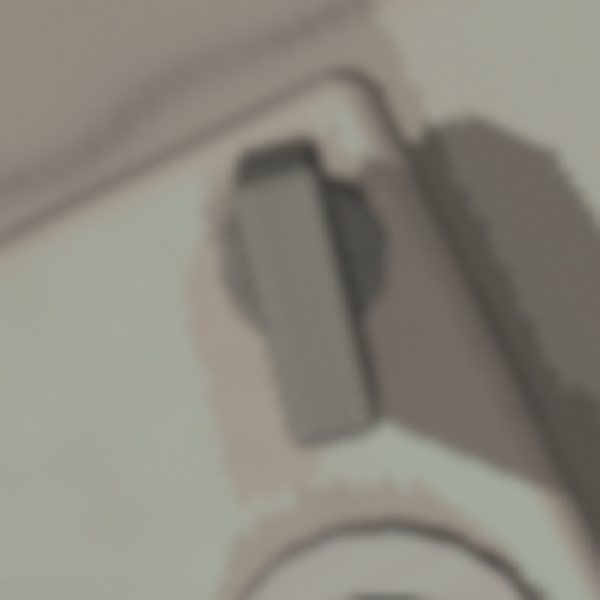

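```bash
python3 - <<'E'
from h import *
s=dict(np.load('w1.npz'))
f=lambda l:np.array(l)/6+[270,130]-.4
P=ray('wrist',f([(238,185),(317,178),(378,418),(298,447)]),.082,s)
L=lambda a,b:np.linalg.norm(P[a]-P[b]).round(4)
print(P.round(4),L(0,1),L(1,2),L(2,3),L(3,0)); c=P.mean(0)
d=(P[2]+P[3]-P[0]-P[1])/2; ang=lambda d:np.degrees(np.arctan2(d[1],d[0]))
Q=ray('wrist',f([(0,242),(320,82),(420,160),(590,530)]),.043,s)
M=q(s); print('bar',ang(d)%180,'x edge',ang(Q[1]-Q[0])%180,'y edge',ang(Q[3]-Q[2])%180)
print('tool x',ang(M[:,0])%180,'centre',c,'delta tool',M.T@(c-s['position'])*1000)
E
```

```text
[[ 0.6854 -0.0434  0.082 ]
 [ 0.6895 -0.0523  0.082 ]
 [ 0.6628 -0.0701  0.082 ]
 [ 0.6557 -0.0618  0.082 ]] 0.0098 0.0321 0.0109 0.0349
bar 32.66204538337345 x edge 136.07287224077916 y edge 44.69083977404182
tool x 19.441408443794725 centre [ 0.67332433 -0.05692228  0.082     ] delta tool [  6.62519027   2.20203503 120.52343587]
```

The bar lies at 32.7° and the stage's long edges at -44.3°, so v is about -1.34 rad, within the given range. The centre is (0.672,-0.057) from both views. Now I align with the bar and descend around it.

```bash
python3 -m handwheel '[[[5.5,2,10],[0,0,-0.74],-0.3],[[0,0,20],[0,0,-0.74],-0.3],[[0,0,25],[0,0,-0.74],-0.3],[[0,0,25],[0,0,0],-0.3],[[0,0,25],[0,0,0],-0.3],[[0,0,20],[0,0,0],-0.3],[[0,0,12],[0,0,0],-0.3],[[0,0,8],[0,0,0],-0.3],[[0,0,0],[0,0,0],-0.3],[[0,0,0],[0,0,0],-0.3]]' 30
python3 - <<'E'
from h import *
im=vision.get_image('wrist'); cv2.imwrite('pics/w2.png',im)
E
```

```text
clock: 3.4
position: [0.6736, -0.0572, 0.0591]
ee_rot: [0.0, 0.959, 0.282, 0.001]
contact_force: [0.6, -0.2, 1.1]
width: 0.0555
gripper_force: 0.0
```

View pics/w2.png

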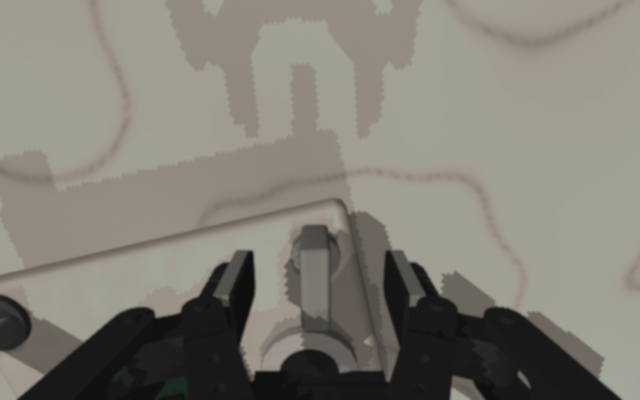

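The bar at column 315 is upright and midway between the pads (about 250 and 388). I close, then turn about 78° clockwise while following the rise.

```bash
python3 -m handwheel '[[[0,0,2],[0,0,0],1],[[0,0,0],[0,0,0],1],[[0,0,0],[0,0,0],1],[[0,0,0],[0,0,0],1],[[0,0,0],[0,0,0],1],[[0,0,0],[0,0,0],1],[[0,0,0],[0,0,0],1],[[0,0,0],[0,0,0],1]]' 30 && python3 -m handwheel '[[[0,0,-0.26],[0,0,0.6],1],[[0,0,-0.26],[0,0,0.8],1],[[0,0,-0.26],[0,0,0.8],1],[[0,0,-0.26],[0,0,0.8],1],[[0,0,0],[0,0,0],1]]'
```

```text
clock: 4.45
position: [0.6732, -0.057, 0.0564]
ee_rot: [0.0, 0.959, 0.282, 0.0]
contact_force: [0.4, -0.1, 1.6]
width: 0.0109
gripper_force: 32.9
clock: 5.08
position: [0.6729, -0.0574, 0.0572]
ee_rot: [0.0, 0.992, 0.129, -0.0]
contact_force: [-0.4, -2.2, 0.2]
width: 0.0114
gripper_force: 32.5
```

The grip is secure (11 mm opening, 33 N) and the forces are small. I continue the turn.

```bash
python3 -m handwheel '[[[0,0,-0.26],[0,0,0.8],1],[[0,0,-0.26],[0,0,0.8],1],[[0,0,-0.26],[0,0,0.8],1],[[0,0,-0.26],[0,0,0.8],1],[[0,0,-0.26],[0,0,0.8],1],[[0,0,-0.26],[0,0,0.8],1],[[0,0,-0.26],[0,0,0.8],1],[[0,0,-0.26],[0,0,0.8],1],[[0,0,-0.26],[0,0,0.8],1],[[0,0,-0.26],[0,0,0.8],1],[[0,0,-0.26],[0,0,0.8],1],[[0,0,-0.26],[0,0,0.8],1],[[0,0,-0.1],[0,0,0.3],1],[[0,0,0],[0,0,0],1],[[0,0,0],[0,0,0],1]]'
python3 - <<'E'
from h import *
s=readout.get_state();M=q(s);print(s['qpos'],np.degrees(np.arctan2(M[1,0],M[0,0])),s['moment'])
cv2.imwrite('pics/w3.png',vision.get_image('wrist'))
E
```

```text
clock: 6.95
position: [0.6712, -0.0583, 0.0597]
ee_rot: [0.002, 0.925, -0.379, -0.001]
contact_force: [-3.8, -3.9, -1.5]
width: 0.0111
gripper_force: 32.3
[-0.18818648  0.54720007  1.51034264 -0.00327716  1.08761781  2.16138599] -44.533223977722045 [-0.82162108  0.36348657 -0.04743042]
```

View pics/w3.png

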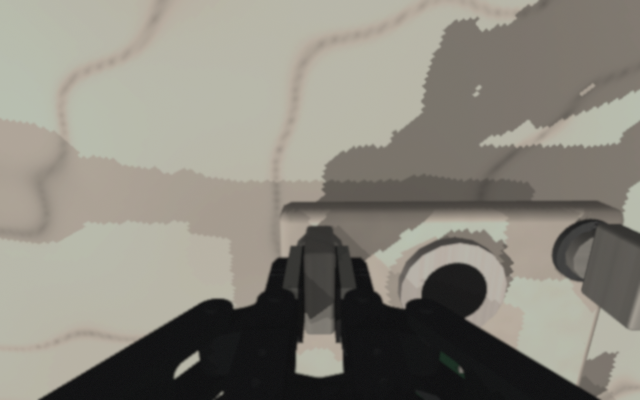

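The stage's end edge at row 204 is horizontal in the picture, so the bar in the pads is parallel to the long edges. I release, rise and check.

```bash
python3 -m handwheel '[[[0,0,0],[0,0,0],-0.3],[[0,0,0],[0,0,0],-0.3],[[0,0,0],[0,0,0],-0.3],[[0,0,0],[0,0,0],-0.3],[[0,0,0],[0,0,0],-0.3],[[0,0,-10],[0,0,0],-0.3],[[0,0,-25],[0,0,0],-0.3],[[0,0,-35],[0,0,0],-0.3],[[0,0,-35],[0,0,0],-0.3],[[0,0,-30],[0,0,0],-0.3],[[0,0,-10],[0,0,0],-0.3],[[0,0,0],[0,0,0],-0.3],[[0,0,0],[0,0,0],-0.3]]'
python3 - <<'E'
from h import *
s=readout.get_state();np.savez('w4.npz',**{k:s[k] for k in('position','ee_rot')})
im=vision.get_image('wrist');cv2.imwrite('pics/w4.png',im)
cv2.imwrite('pics/c4.png',cv2.resize(im[130:330,250:450],(600,600),interpolation=cv2.INTER_CUBIC))
E
```

```text
clock: 8.62
position: [0.6722, -0.0568, 0.2039]
ee_rot: [0.0, 0.925, -0.38, -0.001]
contact_force: [-0.4, -0.5, -0.3]
width: 0.0553
gripper_force: 0.0
```

View pics/c4.png

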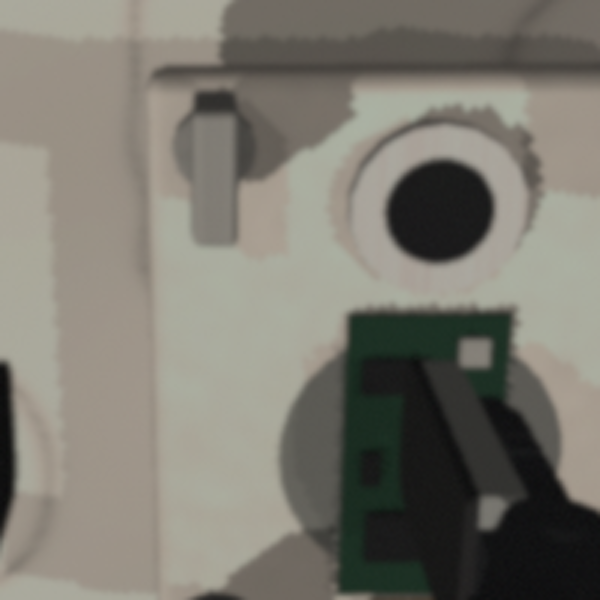

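The released bar at crop (215,175) runs parallel to the long edge on its left (column 155), within about 2°. The axis is still at (0.672,-0.057), so the stage hasn't shifted, and the gripper is clear.

```bash
python3 -c "from rig import manip; print(manip.sign_off())"
```

```text
the job is handed in; nothing more can be done
None
```

I turned the askew screw about 77° clockwise until its bar lay parallel to the stage's long edges (within about 2° in the last picture), released it and handed the job in at about 8.7 s; the stage's level and the far foot's load I did not measure directly, and the hand-in gave no verdict.

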